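Roll a cast drum up the draining gutter onto its catch

ROBOT

A 6-joint arm with a two-finger parallel gripper is mounted at the origin on a cart in front of the work surface, level with it; the furniture and walls round the work are solid. World frame = base frame: x ahead of the robot, y to its left, z up, the work surface at z = 0. Lengths are in mm, angles in rad, forces in N, time in s.
With the tool pointing down it reaches from about 400 to 925 mm from the base axis. Payload 12.5 kg.
Tool frame: the origin (TCP) lies at the very end of the fingers, on their centre line; the grasp point (between the pads) lies 19 mm behind it; z points along the fingers, y is the line along which they close (so a half turn about z gives the same grasp; the last joint's range is limited). The gripper opens to 95 mm and grips with 3 to 60 N. Pads are 20 mm wide; open, the fingers measure 119 mm over their backs; the gripper's body (75 mm by 180 mm) begins 59 mm behind the grasp point.
Start: joints at [1.026, 0.491, 1.559, -0, 1.092, -0.106], TCP at [265.52, 565.814, 214.661] pointing down, gripper open.
Joint ranges: [-3.1, 3.1], [-0.84, 2.19], [0.05, 2.79], [-1.13, 4.28], [0.06, 2.93], [-2.69, 2.69]. Speed limits (rad/s): [2.22, 2.22, 2.79, 3.14, 3.14, 3.14].

INTERFACE

Orientations are given as [roll, pitch, yaw] about the fixed x, y, z axes, in that order (R = Rz(yaw) Ry(pitch) Rx(roll)).
In Python, from cell import * gives the robot as it stands.
- The arm moves only by the tool jog_arm, never from a script. Its argument "targets" is a list of rows, each an object with "turn": the turn, a rotation vector about the world's x, y, z in degrees, a list of three; "slide": the shift along the world's x, y, z in mm, a list of three; "claw": the opening in per cent of the stroke, from 0 (shut) to 100 (fully open). In form: [{"turn": [wx, wy, wz], "slide": [x, y, z], "claw": claw}, ...]. A call has 1 to 5 rows; each row shifts and turns the commanded pose from where the row before left it; what a row does not reach is not made up. A row lasts 1/8 s, in which the tool goes at most 62.5 mm and 10.7 degrees, less where a joint would pass 70% of its speed; a pose out of reach is approached as far as the arm can. A call with a gripper value outside its range is refused whole. The fingers move at their own pace and stop on an object; the grip force is fixed at half the most. Time passes only in rows, so rows that do not move let the fingers close. It gives the time, the measured TCP pose, the force, the opening and the grip force at its end, in the units of the state.
- state(): the state, without advancing time (a new reading comes with each control period).
- read_camera(name): name is "side" or "top" or "wrist"; returns a dict with "frame" (400x640x3 uint8, blue, green, red), "mtx" (3x3 intrinsics, pixels), "R" (3x3) and "t" (3): a world point X has camera coordinates R X + t. Camera axes: x right, y down, z forward; pixel columns grow to the right and rows downward; lengths in mm; the calibration is good to about 2 mm. The wrist camera is an equidistant fisheye: a pixel r from the principal point sees the ray r / f radians off the axis. A picture is of the moment at which its call begins. There is no depth.
- job_done(): hands the job in; it is judged then, once.
Trained networks look in the newest picture that a camera, given by its name, has taken for a name from the list of things; names that differ only in an ending like _2 or _b are one class to them, and where a whole thing is asked for, a point or a joint stands for the part that bears it (a point fixed in the world has none). Each returns a list of dicts, best first, with "conf" (0 to 1); they miss things now and then, are a little off and sometimes report something else, mostly with a low value. They report only what shows in the picture. A call takes as long as a camera call. They do not tell look-alikes from the thing itself.
- look_for(query, camera): "xy" ([column, row] in pixels, amid what is visible of it).
The state is a dict: "t": time; "joints": joint angles; "qvel": joint speeds; "tau": joint torques, N m; "eef_pos": TCP position; "tcp_rot": TCP orientation; "ft_force": force on the tool from outside, world axes, zero at the start; "moment": the same for the moment, N m; "opening": opening from 0.0 (shut) to 1.0 (fully open); "grip_force": force on a finger pad.
Only numpy, scipy, OpenCV 4.12 (cv2) and the standard library are available. Lean on these libraries where they do the work, as an engineer would, in place of code of your own. Each camera call takes 0.05 s, during which the arm holds its last target. There are 200 camera calls.

TASK

The fresh plaster drum lying at the foot of the sloping draining gutter has to be parked at the stop at the top. First push the weighted lever beside the gutter over towards the foot, so that the catch stands up out of the gutter floor; then roll the drum up over the catch to the stop and let go, so that the catch holds it from rolling back. Only push with the outside of the fingers, gently: the plaster is still soft, so the drum must not be gripped or lifted, the lever is not gripped either, and the tools and the other drum lying about stay where they are.

Things in the scene. Friction and masses are not known exactly. Their poses are not given: they have to be found in the camera images.
- gutter: Draining gutter, fixed: plywood board 296 x 104 x 15 mm, on it an open aluminium channel along the board's middle, rising at 9 degrees. Origin: centre of the board's underside, on the table; x axis level towards the upper end, y to the left of that (the lever's side), z up. Channel 70 mm wide inside, walls 3 mm thick, 22 mm above its floor. Stop: a 46 mm high plate, before it a sprung cork pad.
- seat (a point): Where the drum's centre is when it just touches the stop's cork pad: mid-channel, 32 mm above the floor. x up along the sloping floor, y left, z square to the floor. The drum starts at x = -181 mm, the catch's pin is at -62 mm, the pad's face at +32 mm; the pad gives 8 mm at about 5 N, then is hard. The catch rises once the drum is past x = -6 mm; let go, the drum leans on it at -6 to -7 mm.
- drum: White, damp, smooth cast plaster drum, cylinder of 64 mm diameter, 64 mm long, a groove near each end, 0.22 kg. It lies across the gutter against the foot lip; let go on the slope, it rolls down. Can be pushed from its downhill side by a vertical finger over mid-channel, tip 18 to 28 mm above the floor. Origin: its centre (its axes turn as it rolls; y is its axle).
- lever_knob (a point): Centre of the 24 mm dark steel ball on the catch's lever, a 6 mm rod swinging in an upright plane along the gutter, 60 mm left of its middle line; 62 mm from its pin, which lies 10 mm under the channel floor. At the start it leans to the upper end, ball 41 mm above the floor line. Pushed towards the foot (under 1 N) it passes upright after 0.45 rad and falls over by itself, ball then 26 mm up.
- catch (a joint): Angle of catch and lever, one piece. 0: lever leans to the upper end, catch (22 mm wide steel tongue in a floor slot, pointing uphill) laid below the floor. 1.57 rad: lever fallen towards the foot, tongue up at 45 degrees, tip 18 mm high. A drum pushed uphill with a few newtons presses the tongue flush (1.0 rad) and rides over it; the lever's weight raises it again behind the drum.
- spare_drum: Bystander: a second plaster drum of the same size, standing on end on the table. Origin: centre of its underside.
- sanding_cork: Bystander: cork sanding block 36 x 62 x 26 mm. Origin: centre of its underside.
- scraper_hook: Bystander: scraper with a turned wooden handle and a bent steel point, 18 x 127 x 18 mm, lying. Origin: centre of its underside.
- tool_loop: Bystander: wooden modelling tool with a wire loop, 10 x 154 x 14 mm, lying. Origin: centre of its underside.
- moulding_piece: Bystander: white length of bead moulding, 34 x 120 x 29 mm. Origin: centre of its underside.
- pencil: Bystander: carpenter's pencil, 8 x 162 x 8 mm, lying. Origin: centre of its underside.
- foot (a point): Top of the 12 mm high lip that closes the foot of the channel, in its middle. x axis up along the sloping floor, y left, z square to the floor. Nothing but the board's last 10 mm lies below the lip, so a finger can come down there behind the drum.
There are look-alikes about, which are no part of the job. What is shaped like the drum but pink is not meant.

How it is judged:
By the outcome, as a careful person would: the job done as asked, in the order asked, and still so for the second after the job is handed in, with the robot touching nothing.
It also fails if it takes over 51 s, if anything falls off the work surface, if the arm or the gripper's body presses on something with over 40 N, if the wrist force passes 120 N, or if a joint passes its speed limit or range.

## Working session

There is one attempt and no reset: what is moved stays moved. The work goes in short steps, Python scripts to look and compute and a tool call to move; the robot and the scene stay as the last step left them, time stands still between calls to the robot, and variables do not carry over. Pictures are saved under pics/ and viewed, at most 13 in all, crops included, and the job is handed in when it is done.

Besides the shell and the picture viewer there is one more tool, called after "Emit:" as a command line: name --argument value ..., lists and objects as JSON in quotes. jog_arm: Moves the arm, as the interface text tells. Its arguments: {"type":"object","properties":{"targets":{"type":"array","items":{"type":"object","properties":{"turn":{"type":"array","items":{"type":"number"}},"slide":{"type":"array","items":{"type":"number"}},"claw":{"type":"number"}}}}},"required":["targets"]}

```bash
mkdir -p pics; cat > h.py <<'E'
from cell import *
import numpy as np, cv2
def ray(c,px):
    K=c["mtx"]; R=np.array(c["R"]); t=np.array(c["t"])
    d=np.linalg.inv(K)@np.array([px[0],px[1],1.]); 
    return -R.T@t, R.T@d
def onz(c,px,z):
    o,d=ray(c,px); return o+d*(z-o[2])/d[2]
def tri(c1,p1,c2,p2):
    o1,d1=ray(c1,p1);o2,d2=ray(c2,p2)
    A=np.array([d1,-d2]).T; s=np.linalg.lstsq(A,o2-o1,rcond=None)[0]
    a=o1+s[0]*d1;b=o2+s[1]*d2
    return (a+b)/2,np.linalg.norm(a-b)
def proj(c,X):
    p=np.array(c["mtx"])@(np.array(c["R"])@np.array(X,float)+np.array(c["t"])); return p[:2]/p[2]
E
python3 - <<'E'
from h import *
for n in("top","side"):
    c=read_camera(n); cv2.imwrite(f"pics/{n}1.png",c["frame"])
    print(n,(-np.array(c["R"]).T@c["t"]).round())
    for q in("gutter","drum","lever_knob","spare_drum"):
        r=look_for(q,n); print(q,[(np.round(x["xy"]).tolist(),round(x["conf"],2)) for x in r][:4])
s=state();print(s["t"],s["eef_pos"],s["tcp_rot"],s["ft_force"])
E
```

```text
top [503. -85. 936.]
gutter [([255.0, 201.0], 0.77)]
drum [([310.0, 242.0], 0.65), ([396.0, 244.0], 0.62)]
lever_knob [([241.0, 220.0], 0.69), ([341.0, 192.0], 0.31)]
spare_drum [([340.0, 191.0], 0.62)]
side [ 245. -714.  523.]
gutter [([289.0, 192.0], 0.95)]
drum [([274.0, 210.0], 0.88), ([314.0, 276.0], 0.71)]
lever_knob [([261.0, 164.0], 0.74)]
spare_drum [([332.0, 230.0], 0.72)]
0.5 [265.49257766 565.7831627  214.63843827] [ 3.14158571e+00 -8.59358339e-07  2.70280011e+00] [-0.26744035 -0.33164901  0.01650212]
```

View pics/top1.png

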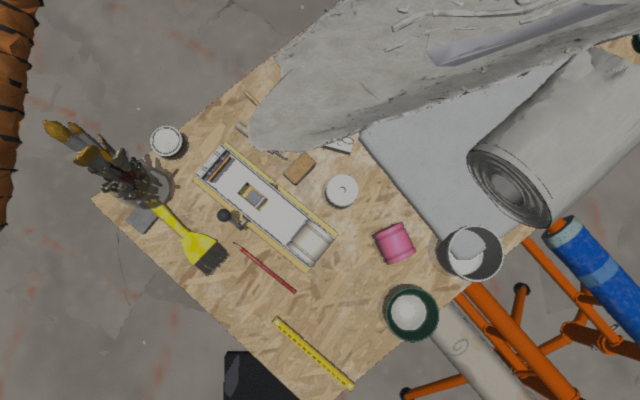

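View pics/side1.png

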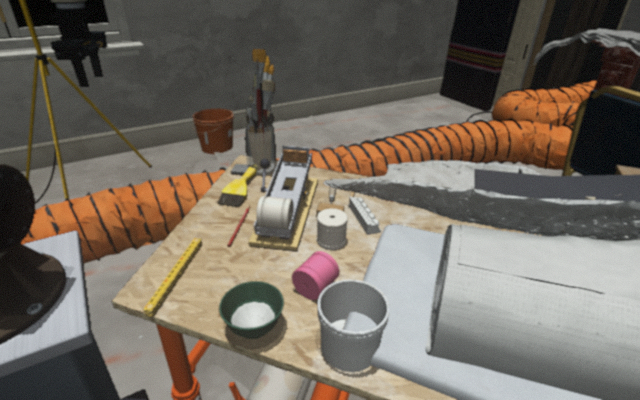

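Both views show the gutter with its foot at top-view (315,250) and its stop at (215,160). Candidates for the drum:
- White cylinder lying in the foot of the gutter: top (312,241), side (275,211). It matches the description, so this is the one.
- White drum standing on end: top (341,191), side (332,230). This is the spare.
- Pink drum: top (395,243), side (315,273). Not meant.

The lever ball is at top (224,214), side (264,163).

```bash
python3 - <<'E'
from h import *
a=cv2.imread("pics/top1.png")[130:285,180:360]; a=cv2.resize(a,None,fx=4.4,fy=3.85*1,interpolation=cv2.INTER_CUBIC)
a=cv2.resize(cv2.imread("pics/top1.png")[135:280,180:360],None,fx=4,fy=4,interpolation=cv2.INTER_CUBIC)
cv2.imwrite("pics/crop1.png",a)
E
```

```text
(no output)
```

View pics/crop1.png

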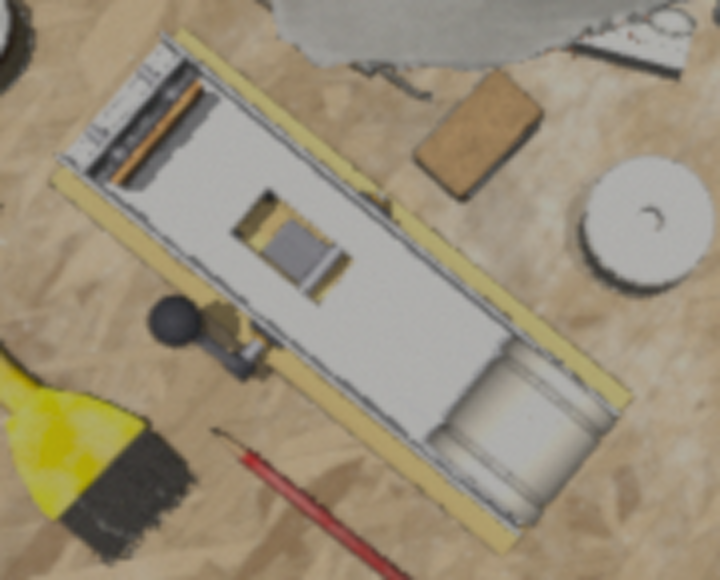

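The crop shows the chosen drum at crop (528,430), lying white with two grooves in the foot of the channel. The ball is at crop (175,320), and the catch slot at (290,245) still has the tongue down. The board corners are readable, so I'll fit the gutter pose from them.

```bash
cat > fit.py <<'E'
from h import *
from scipy.optimize import least_squares
T=np.radians(9)
def G(p):
    x,y,yaw=p[:3]; R=np.array([[np.cos(yaw),-np.sin(yaw),0],[np.sin(yaw),np.cos(yaw),0],[0,0,1]])
    return lambda v: R@np.array(v,float)+[x,y,0]
def S(p,s,l,h):  # seat coords with h above floor; p[3]=x of seat foot-point, p[4]=z of floor there (gutter frame)
    return G(p)([p[3]+s*np.cos(T)-h*np.sin(T), l, p[4]+s*np.sin(T)+h*np.cos(T)])
E
python3 - <<'E'
from fit import *
ct=read_camera("top");cs=read_camera("side")
cn=[((337.5,235),(-148,-52,15)),((307,272.5),(-148,52,15)),((193.75,179.5),(148,52,15)),((225,142.5),(148,-52,15))]
kt=(223.8,215); ks=look_for("lever_knob","side")[0]["xy"]; ds=look_for("drum","side")[0]["xy"]; dt=(312,242.5)
print(ks,ds,tri(ct,kt,cs,ks),tri(ct,dt,cs,ds))
def res(p):
    r=[proj(ct,G(p)(v))-q for q,v in cn]
    K=S(p,-26.6,60,41); D=S(p,-181,0,32)
    r+= [(proj(ct,K)-kt),(proj(cs,K)-ks),(proj(ct,D)-dt)*.5,(proj(cs,D)-ds)*.5]
    return np.concatenate(r)
a=[onz(ct,q,15) for q,_ in cn]; m=np.mean(a,0); u=(a[2]+a[3]-a[0]-a[1]); 
print(np.round(a,1), np.linalg.norm(a[2]-a[1]),np.linalg.norm(a[1]-a[0]))
f=least_squares(res,[m[0],m[1],np.arctan2(u[1],u[0]),60,60]); p=f.x
print(p.round(3), f.fun.round(1)); np.save("p.npy",p)
for n,v in dict(knob=(-26.6,60,41),drum=(-181,0,32),seat=(0,0,32),foot=(-206,0,12)).items(): print(n,S(p,*v).round(1))
print("uphill",(S(p,1,0,0)-S(p,0,0,0)).round(3),"left",(S(p,0,1,0)-S(p,0,0,0)).round(3))
E
```

```text
[258.9, 169.1] [273.8, 210.8] (array([561.04697643,  69.09068241,  87.79708732]), np.float64(14.596935830672829)) (array([516.99751264, -94.8342938 ,  76.83465328]), np.float64(4.1290061839415415))
[[ 535.3 -147.1   15. ]
 [ 461.2  -87.    15. ]
 [ 644.3  141.4   15. ]
 [ 720.7   81.3   15. ]] 292.7443172973817 95.36100558289952
[589.181  -1.852   0.896  68.84   57.983] [ 1.4 -1.1 -1.   2.6 -2.5  1.6  0.  -0.7  0.8  1.4  5.3 -2.1 -1.1  0.5
  0.4  2.7]
knob [564.9  63.9  94.3]
drum [517.4 -91.6  61.3]
seat [629.   48.   89.6]
foot [ 503.9 -108.5   37.6]
uphill [0.617 0.771 0.156] left [-0.781  0.625  0.   ]
```

Emit:
jog_arm --targets '[{"turn": [0, 0, -10.4], "slide": [21, -50, 0], "claw": 0}, {"turn": [0, 0, -10.4], "slide": [21, -50, 0], "claw": 0}, {"turn": [0, 0, -10.4], "slide": [21, -50, 0], "claw": 0}, {"turn": [0, 0, -10.4], "slide": [21, -50, 0], "claw": 0}, {"turn": [0, 0, -10.4], "slide": [21, -50, 0], "claw": 0}]'

```text
t: 1.32
eef_pos: [371.0, 314.3, 214.9]
tcp_rot: [3.141, -0.0, 1.789]
ft_force: [1.0, 0.7, 0.2]
opening: 0.531
grip_force: 0.0
```

Emit:
jog_arm --targets '[{"turn": [0, 0, -10.4], "slide": [21, -50, 0], "claw": 0}, {"turn": [0, 0, -10.4], "slide": [21, -50, 0], "claw": 0}, {"turn": [0, 0, -10.4], "slide": [21, -50, 0], "claw": 0}, {"turn": [0, 0, -10.4], "slide": [21, -50, 0], "claw": 0}, {"turn": [0, 0, -10], "slide": [21, -50, 0], "claw": 0}]'

```text
t: 1.95
eef_pos: [476.1, 64.1, 214.9]
tcp_rot: [3.141, -0.0, 0.889]
ft_force: [0.8, 0.4, -0.8]
opening: 0.026
grip_force: 0.0
```

```bash
cat >> h.py <<'E'
def fproj(c,X):
    v=np.array(c["R"])@np.array(X,float)+np.array(c["t"]); K=np.array(c["mtx"])
    th=np.arctan2(np.hypot(v[0],v[1]),v[2]); ph=np.arctan2(v[1],v[0])
    return np.array([K[0,2]+K[0,0]*th*np.cos(ph),K[1,2]+K[1,1]*th*np.sin(ph)])
E
python3 - <<'E'
from fit import *
p=np.load("p.npy"); w=read_camera("wrist"); im=w["frame"].copy(); cv2.imwrite("pics/w_raw.png",im); np.savez("w1.npz",R=w["R"],t=w["t"],mtx=w["mtx"])
cv2.imwrite("pics/w_raw.png",im)
for q in("lever_knob","drum","gutter"): print(q,[(np.round(x["xy"],1),round(x["conf"],2)) for x in look_for(q,"wrist")][:3])
P=[("K",S(p,-26.6,60,41)),("D",S(p,-181,0,32)),("f",S(p,-206,0,12)),("s1",S(p,32,35,22)),("s2",S(p,32,-35,22)),("p",S(p,-62,0,0))]+[("c",G(p)((a*148,b*52,15))) for a in(-1,1) for b in(-1,1)]
for n,X in P:
    q=fproj(w,X); print(n,q.round()); cv2.circle(im,tuple(int(v) for v in q),3,(0,0,255),1)
cv2.imwrite("pics/w1.png",cv2.resize(im,(800,500)))
E
```

```text
lever_knob [(array([404.2, 149.6]), 0.71)]
drum [(array([471.7, 322.2]), 0.94), (array([434.4, 262. ]), 0.83), (array([401.7, 149.3]), 0.43)]
gutter [(array([429. , 142.1]), 0.82)]
K [394. 141.]
D [427. 264.]
f [420. 270.]
s1 [417.  80.]
s2 [479.  87.]
p [434. 163.]
c [448. 267.]
c [379. 271.]
c [465.  52.]
c [386.  44.]
```

View pics/w1.png

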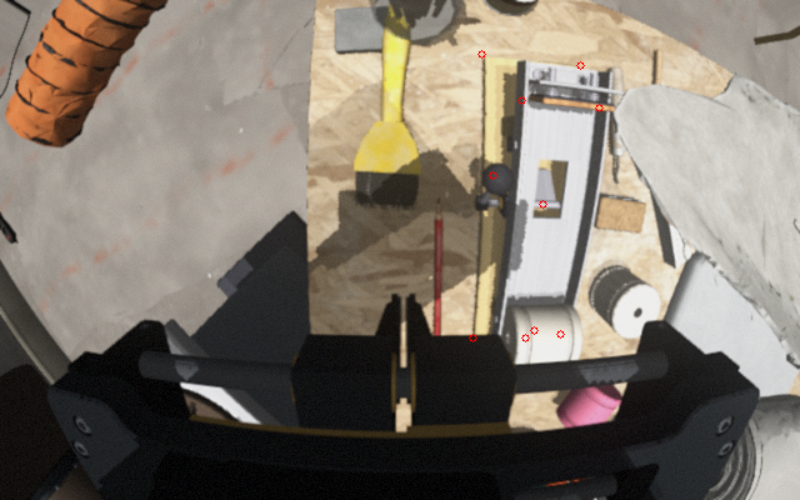

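The wrist view, shown at 1.25x, has the ball at (498,180), the drum centre at about (545,333), and the pad ends at (537,98) and (607,105). The projected model sits a few pixels to the left, so I'll refit with these points included.

```bash
python3 - <<'E'
from fit import *
ct=read_camera("top");cs=read_camera("side"); w=np.load("w1.npz")
cn=[((337.5,235),(-148,-52,15)),((307,272.5),(-148,52,15)),((193.75,179.5),(148,52,15)),((225,142.5),(148,-52,15))]
def res(p):
    r=[(proj(ct,G(p)(v))-q)*.7 for q,v in cn]
    K=S(p,-26.6,60,41); D=S(p,-181,0,32)
    r+= [proj(ct,K)-(223.8,215),proj(cs,K)-(264,163),(proj(ct,D)-(312,242.5))*.7,(proj(cs,D)-(274.5,213))*.5]
    r+= [fproj(w,K)-(398.4,144),(fproj(w,D)-(436,265))*.7,(fproj(w,G(p)((148,52,15)))-(389.6,46.4))*.7]
    return np.concatenate(r)
f=least_squares(res,np.load("p.npy"),loss="soft_l1"); p=f.x
print(p.round(3)); print(f.fun.round(1).reshape(-1,2).tolist()); np.save("p.npy",p)
for n,v in dict(knob=(-26.6,60,41),drum=(-181,0,32),seat=(0,0,32),foot=(-206,0,12),knobstart=(13,61,32),knobend=(-34,61,32)).items(): print(n,S(p,*v).round(1))
print("uphill",(S(p,1,0,0)-S(p,0,0,0)).round(3))
print(state()["eef_pos"].round(1))
E
```

```text
[590.104  -4.436   0.9    69.495  68.504]
[[2.0, -1.3], [0.4, 1.4], [-0.9, 1.0], [0.7, -0.7], [1.0, 0.3], [0.7, 0.3], [-0.6, -0.0], [0.6, -0.4], [0.5, -0.8], [-2.7, 2.5], [-1.5, -0.8]]
knob [566.   61.7 104.8]
drum [519.1 -94.   71.8]
seat [630.2  46.1 100.1]
foot [ 505.7 -110.9   48.1]
knobstart [590.4  94.1 102.1]
knobend [561.5  57.7  94.8]
uphill [0.614 0.774 0.156]
[475.1  66.4 214.7]
```

Emit:
jog_arm --targets '[{"turn": [0, 0, 0.7], "slide": [40, 11, 0], "claw": 0}, {"turn": [0, 0, 0], "slide": [40, 11, 0], "claw": 0}, {"turn": [0, 0, 0], "slide": [38.5, 11, 0], "claw": 0}, {"turn": [0, 0, 0], "slide": [0, 0, -30], "claw": 0}, {"turn": [0, 0, 0], "slide": [0, 0, -30], "claw": 0}]'

```text
t: 2.88
eef_pos: [593.7, 100.7, 153.8]
tcp_rot: [3.141, -0.0, 0.91]
ft_force: [0.0, 0.1, -1.2]
opening: 0.004
grip_force: 0.0
```

```bash
python3 - <<'E'
from fit import *
p=np.load("p.npy"); w=read_camera("wrist"); im=w["frame"].copy(); np.savez("w2.npz",R=w["R"],t=w["t"],mtx=w["mtx"])
s=state();print(s["t"],s["eef_pos"].round(1),s["tcp_rot"],s["ft_force"].round(2))
P=[S(p,-26.6,60,41),S(p,32,35,22),S(p,32,-35,22),S(p,-62,0,0),G(p)((148,52,15)),G(p)((148,-52,15)),s["eef_pos"],S(p,13,61,32)]
for X in P:
    q=fproj(w,X); print(q.round()); cv2.circle(im,tuple(int(v) for v in q),3,(0,0,255),1)
cv2.imwrite("pics/w2.png",cv2.resize(im[0:340,120:600],(800,567)))
E
```

```text
2.925 [592.  100.4 150. ] [-3.13764904  0.00346632  0.90997782] [-0.6  -0.16 -3.91]
[324. 277.]
[357. 203.]
[442. 204.]
[383. 278.]
[333. 131.]
[433. 135.]
[320. 250.]
[324. 230.]
```

View pics/w2.png

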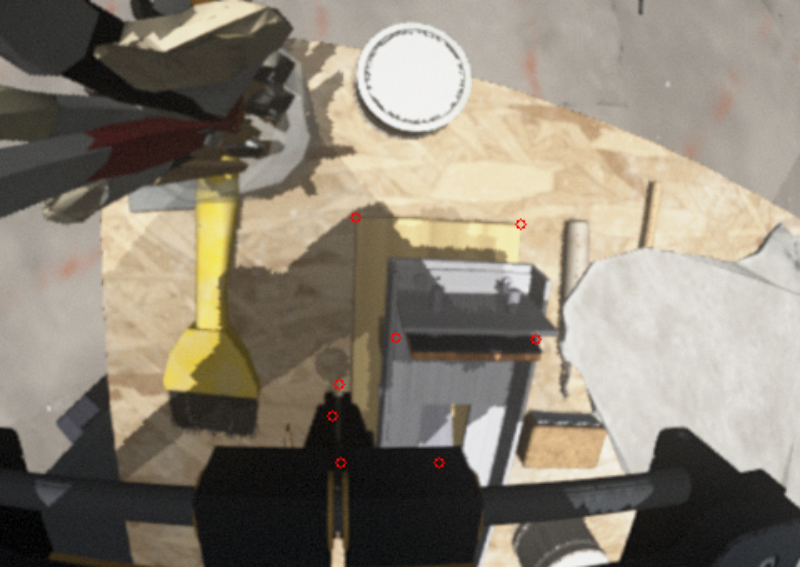

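```bash
python3 - <<'E'
from fit import *
read_camera("side")
s=state();print(s["t"],s["eef_pos"].round(1),s["tcp_rot"].round(4),s["ft_force"].round(2),s["moment"].round(2))
E
```

```text
2.975 [592.2 100.3 152. ] [-3.1377  0.0034  0.9097] [-0.15 -0.32  0.05] [-0.05  0.11 -0.03]
```

The wrist view, cropped, shows the board corners on the model at (356,217) and (520,224). The finger is uphill of the ball and clear of the brushes. I'll go down and push the lever.

Emit:
jog_arm --targets '[{"turn": [0, 0, 0], "slide": [0, 0, -26], "claw": 0}, {"turn": [0, 0, 0], "slide": [0, 0, -26], "claw": 0}, {"turn": [0, 0, 0], "slide": [-5, -6.3, -1], "claw": 0}, {"turn": [0, 0, 0], "slide": [-4, -5, -1], "claw": 0}, {"turn": [0, 0, 0], "slide": [-3, -3.8, -0.8], "claw": 0}]'

```text
t: 3.6
eef_pos: [582.2, 83.5, 101.2]
tcp_rot: [3.14, -0.001, 0.907]
ft_force: [1.0, -0.3, 0.3]
opening: 0.006
grip_force: 0.0
```

Emit:
jog_arm --targets '[{"turn": [0, 0, 0], "slide": [-2.5, -3.1, -0.6], "claw": 0}, {"turn": [0, 0, 0], "slide": [-2.5, -3.1, -0.6], "claw": 0}, {"turn": [0, 0, 0], "slide": [-2.5, -3.1, -0.6], "claw": 0}, {"turn": [0, 0, 0], "slide": [-2.5, -3.1, -0.6], "claw": 0}, {"turn": [0, 0, 0], "slide": [-2.5, -3.1, -0.6], "claw": 0}]'

```text
t: 4.22
eef_pos: [569.3, 68.0, 96.8]
tcp_rot: [-3.142, 0.0, 0.907]
ft_force: [0.8, 0.5, -0.3]
opening: 0.007
grip_force: 0.1
```

```bash
cat > sc.py <<'E'
from fit import *
def seatc(X,p):
    o=S(p,0,0,0); B=np.array([S(p,1,0,0)-o,S(p,0,1,0)-o,S(p,0,0,1)-o]); return B@(np.array(X)-o)
E
python3 - <<'E'
from sc import *
p=np.load("p.npy")
print([(n,[(np.round(x["xy"],0),round(x["conf"],2)) for x in look_for("lever_knob",n)][:2]) for n in("side","top") if read_camera(n)])
c=read_camera("side"); cv2.imwrite("pics/side2.png",cv2.resize(c["frame"][100:270,180:400],None,fx=3.5,fy=3.5,interpolation=cv2.INTER_CUBIC))
s=state();print(s["t"],s["eef_pos"].round(1),"seat coords",seatc(s["eef_pos"],p).round(1),s["ft_force"].round(2))
print("ball fallen",proj(c,S(p,-113,60,26)),"ball start",proj(c,S(p,-26.6,60,41)))
E
```

```text
[('side', [(array([262., 176.]), 0.74)]), ('top', [(array([252., 198.]), 0.82), (array([252.,  96.]), 0.28)])]
4.475 [569.6  68.2  96.9] seat coords [-20.6  61.2  32. ] [0.3  0.44 0.01]
ball fallen [256.08354266 191.28336462] ball start [264.74259207 163.28139893]
```

View pics/side2.png

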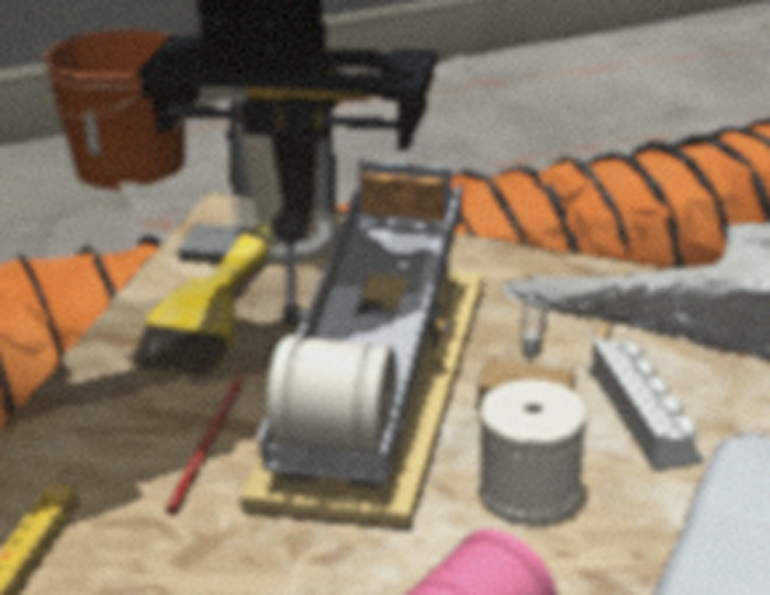

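The side crop shows the finger against the ball at (290,225), with the rod below it at (292,310) now nearly upright. I'll keep pushing.

Emit:
jog_arm --targets '[{"turn": [0, 0, 0], "slide": [-2.2, -2.8, -0.5], "claw": 0}, {"turn": [0, 0, 0], "slide": [-2.2, -2.8, -0.5], "claw": 0}, {"turn": [0, 0, 0], "slide": [-2.2, -2.8, -0.5], "claw": 0}, {"turn": [0, 0, 0], "slide": [-2.2, -2.8, -0.5], "claw": 0}, {"turn": [0, 0, 0], "slide": [-2.2, -2.8, -0.5], "claw": 0}]'

```text
t: 5.1
eef_pos: [558.4, 54.0, 94.4]
tcp_rot: [3.141, -0.0, 0.907]
ft_force: [0.5, -0.3, 0.3]
opening: 0.007
grip_force: 0.0
```

Emit:
jog_arm --targets '[{"turn": [0, 0, 0], "slide": [0, 0, 0], "claw": 0}, {"turn": [0, 0, 0], "slide": [0, 0, 0], "claw": 0}]'

```text
t: 5.35
eef_pos: [558.6, 54.2, 94.4]
tcp_rot: [3.141, -0.0, 0.907]
ft_force: [-0.2, -0.2, 0.1]
opening: 0.005
grip_force: 0.0
```

```bash
python3 - <<'E'
from sc import *
p=np.load("p.npy")
c=read_camera("side")
print([(np.round(x["xy"],0),round(x["conf"],2)) for x in look_for("lever_knob","side")][:3])
cv2.imwrite("pics/side3.png",cv2.resize(c["frame"][120:250,210:340],None,fx=4,fy=4,interpolation=cv2.INTER_CUBIC))
s=state();print(s["t"],s["eef_pos"].round(1),"seat coords",seatc(s["eef_pos"],p).round(1),s["ft_force"].round(2))
E
```

```text
[]
5.45 [558.6  54.3  94.4] seat coords [-38.5  61.2  32.3] [ 0.27 -0.27 -0.54]
```

View pics/side3.png

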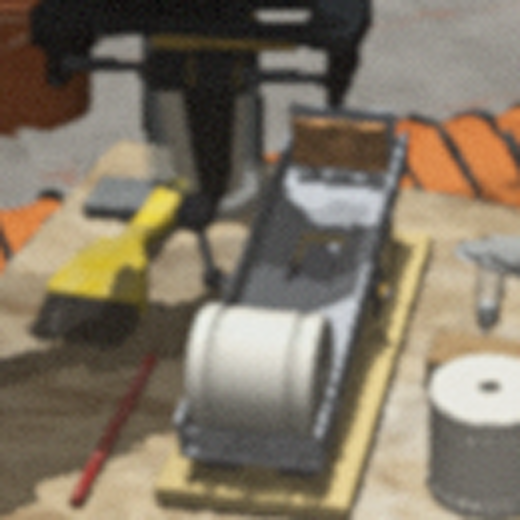

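The ball is still against the finger at crop (197,208), so it needs a bit more.

Emit:
jog_arm --targets '[{"turn": [0, 0, 0], "slide": [-2.2, -2.8, -0.5], "claw": 0}, {"turn": [0, 0, 0], "slide": [-2.2, -2.8, -0.5], "claw": 0}, {"turn": [0, 0, 0], "slide": [-2.2, -2.8, -0.5], "claw": 0}, {"turn": [0, 0, 0], "slide": [-2.2, -2.8, -0.5], "claw": 0}, {"turn": [0, 0, 0], "slide": [0, 0, 0], "claw": 0}]'

```text
t: 6.08
eef_pos: [549.6, 42.8, 92.3]
tcp_rot: [-3.142, 0.0, 0.907]
ft_force: [-0.3, 0.1, 0.1]
opening: 0.007
grip_force: 0.0
```

```bash
python3 - <<'E'
from sc import *
p=np.load("p.npy")
for i in range(3): c=read_camera("side")
print([(np.round(x["xy"],0),round(x["conf"],2)) for x in look_for("lever_knob","side")][:3])
ct=read_camera("top")
print([(np.round(x["xy"],0),round(x["conf"],2)) for x in look_for("lever_knob","top")][:3],proj(ct,S(p,-113,60,26)))
a=cv2.resize(c["frame"][140:240,220:320],(500,500),interpolation=cv2.INTER_CUBIC)
cv2.imwrite("pics/side4.png",a)
s=state();print(s["t"],s["eef_pos"].round(1),"seat coords",seatc(s["eef_pos"],p).round(1),s["ft_force"].round(2))
E
```

```text
[(array([282., 186.]), 0.72)]
[] [261.99212646 244.64543406]
6.375 [549.8  43.1  92.4] seat coords [-52.9  61.1  32.5] [ 0.81  0.14 -0.71]
```

View pics/side4.png

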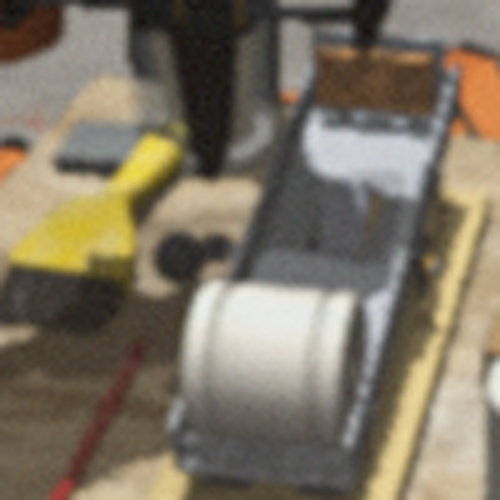

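The lever has fallen: the ball is at crop (180,258), which is px (256,191.6), right where predicted (256,191). Next I'll lift and go round behind the drum.

Emit:
jog_arm --targets '[{"turn": [0, 0, 0], "slide": [0, 0, 35], "claw": 0}, {"turn": [0, 0, 0], "slide": [0, 0, 40], "claw": 0}, {"turn": [0, 0, 0], "slide": [-17, -45, 0], "claw": 0}, {"turn": [0, 0, 0], "slide": [-17, -45, 0], "claw": 0}, {"turn": [0, 0, 0], "slide": [-17, -45, 0], "claw": 0}]'

```text
t: 7.0
eef_pos: [498.2, -93.1, 167.6]
tcp_rot: [3.141, -0.0, 0.908]
ft_force: [1.4, -0.4, 0.0]
opening: 0.005
grip_force: 0.0
```

Emit:
jog_arm --targets '[{"turn": [0, 0, 0], "slide": [-15.5, -47, 0], "claw": 0}, {"turn": [0, 0, 0], "slide": [0, 0, -20], "claw": 0}, {"turn": [0, 0, 0], "slide": [0, 0, -20], "claw": 0}]'

```text
t: 7.38
eef_pos: [483.1, -139.7, 127.1]
tcp_rot: [3.141, -0.0, 0.905]
ft_force: [-0.0, 0.1, -0.1]
opening: 0.009
grip_force: 0.0
```

```bash
python3 - <<'E'
from sc import *
p=np.load("p.npy"); w=read_camera("wrist"); im=w["frame"].copy()
s=state();print(s["t"],s["eef_pos"].round(1),"seat coords",seatc(s["eef_pos"],p).round(1),s["ft_force"].round(2))
for q in("drum",): print(q,[(np.round(x["xy"],1),round(x["conf"],2)) for x in look_for(q,"wrist")][:3])
P=[S(p,-206,35,22),S(p,-206,-35,22),S(p,-181,32,32),S(p,-181,-32,32),S(p,-149,0,32),S(p,32,35,22),S(p,32,-35,22),s["eef_pos"],S(p,-113,60,26)]
for X in P:
    q=fproj(w,X); print(q.round()); cv2.circle(im,tuple(int(v) for v in q),3,(0,0,255),1)
cv2.imwrite("pics/w3.png",cv2.resize(im[60:360,120:520],(800,600)))
E
```

```text
7.425 [ 482.3 -139.1  124.9] seat coords [-230.2    0.8   93.5] [-0.79  0.32 -2.32]
drum [(array([321.6, 142.4]), 0.79), (array([426.5, 262.9]), 0.64)]
[278. 172.]
[366. 172.]
[278. 145.]
[365. 145.]
[322. 101.]
[ 276. -118.]
[ 370. -117.]
[320. 249.]
[239.  54.]
```

View pics/w3.png

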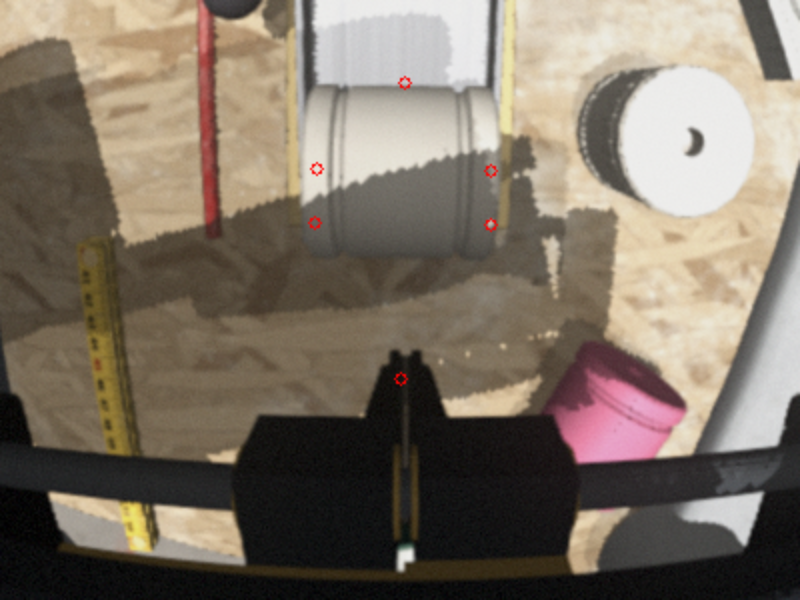

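The wrist view shows the drum centred at column 402 with the finger at 403, and a clear gap between rows 257 and 350. The knob stays down at the upper left (232,5). I'll go down behind the drum and start the push.

Emit:
jog_arm --targets '[{"turn": [0, 0, 0], "slide": [0, 0, -28], "claw": 0}, {"turn": [0, 0, 0], "slide": [0, 0, -25], "claw": 0}, {"turn": [0, 0, 0], "slide": [0, 0, -15], "claw": 0}, {"turn": [0, 0, 0], "slide": [3, 3.8, 0.5], "claw": 0}, {"turn": [0, 0, 0], "slide": [2.5, 3.2, 0.5], "claw": 0}]'

```text
t: 8.1
eef_pos: [489.4, -131.8, 61.2]
tcp_rot: [3.14, -0.0, 0.907]
ft_force: [0.1, -0.6, 0.9]
opening: 0.006
grip_force: 0.0
```

Emit:
jog_arm --targets '[{"turn": [0, 0, 0], "slide": [1.8, 2.3, 0.5], "claw": 0}, {"turn": [0, 0, 0], "slide": [1.8, 2.3, 0.5], "claw": 0}, {"turn": [0, 0, 0], "slide": [1.8, 2.3, 0.5], "claw": 0}, {"turn": [0, 0, 0], "slide": [1.8, 2.3, 0.5], "claw": 0}, {"turn": [0, 0, 0], "slide": [1.8, 2.3, 0.5], "claw": 0}]'

```text
t: 8.72
eef_pos: [497.8, -120.4, 62.9]
tcp_rot: [3.142, 0.0, 0.907]
ft_force: [-0.9, 0.4, 0.8]
opening: 0.004
grip_force: 0.4
```

```bash
cat > chk.py <<'E'
from sc import *
p=np.load("p.npy"); w=read_camera("wrist")
print("drum w",[(np.round(x["xy"],1),round(x["conf"],2)) for x in look_for("drum","wrist")][:3])
c=read_camera("side");r=look_for("drum","side")
D=[proj(c,S(p,s,0,32)) for s in range(-190,20)]
for x in r[:2]: 
    d=np.linalg.norm(np.array(D)-x["xy"],axis=1); print("drum side",np.round(x["xy"]),"s~",-190+d.argmin(),"off",d.min().round(1))
s=state();print(s["t"],s["eef_pos"].round(1),"seat",seatc(s["eef_pos"],p).round(1),s["ft_force"].round(2))
E
python3 chk.py
```

```text
drum w [(array([441.8, 326. ]), 0.7), (array([320.3, 185.1]), 0.59)]
drum side [281. 210.] s~ -169 off 4.1
drum side [314. 274.] s~ -190 off 70.9
8.925 [ 497.7 -120.4   62.8] seat [-216.     0.3   28.4] [ 0.11 -0.51  0.05]
```

Emit:
jog_arm --targets '[{"turn": [0, 0, 0], "slide": [1.9, 2.3, -1], "claw": 0}, {"turn": [0, 0, 0], "slide": [1.9, 2.3, -1], "claw": 0}, {"turn": [0, 0, 0], "slide": [2.2, 2.7, 0], "claw": 0}, {"turn": [0, 0, 0], "slide": [2.5, 3.1, 0.6], "claw": 0}, {"turn": [0, 0, 0], "slide": [2.5, 3.1, 0.6], "claw": 0}]'

```text
t: 9.55
eef_pos: [508.9, -106.7, 62.1]
tcp_rot: [3.141, -0.0, 0.907]
ft_force: [0.4, -1.4, 0.7]
opening: 0.003
grip_force: 0.4
```

Emit:
jog_arm --targets '[{"turn": [0, 0, 0], "slide": [2.5, 3.1, 0.6], "claw": 0}, {"turn": [0, 0, 0], "slide": [2.5, 3.1, 0.6], "claw": 0}, {"turn": [0, 0, 0], "slide": [2.5, 3.1, 0.6], "claw": 0}, {"turn": [0, 0, 0], "slide": [2.5, 3.1, 0.6], "claw": 0}, {"turn": [0, 0, 0], "slide": [2.5, 3.1, 0.6], "claw": 0}]'

```text
t: 10.18
eef_pos: [521.4, -91.3, 65.1]
tcp_rot: [3.141, 0.0, 0.907]
ft_force: [-1.4, -1.0, 1.1]
opening: 0.003
grip_force: 0.4
```

```bash
python3 chk.py
```

```text
drum w [(array([321.9, 188.4]), 0.92), (array([434.1, 330.8]), 0.84)]
drum side [311. 274.] s~ -190 off 69.3
10.375 [521.2 -91.4  65. ] seat [-178.7   -0.    24.8] [ 0.75 -0.82 -0.22]
```

Emit:
jog_arm --targets '[{"turn": [0, 0, 0], "slide": [2.5, 3.1, 0.6], "claw": 0}, {"turn": [0, 0, 0], "slide": [2.5, 3.1, 0.6], "claw": 0}, {"turn": [0, 0, 0], "slide": [2.5, 3.1, 0.6], "claw": 0}, {"turn": [0, 0, 0], "slide": [2.5, 3.1, 0.6], "claw": 0}, {"turn": [0, 0, 0], "slide": [2.5, 3.1, 0.6], "claw": 0}]'

```text
t: 11.0
eef_pos: [533.9, -75.7, 68.1]
tcp_rot: [3.142, 0.0, 0.907]
ft_force: [-0.5, 0.2, -0.4]
opening: 0.008
grip_force: 0.4
```

Emit:
jog_arm --targets '[{"turn": [0, 0, 0], "slide": [2.5, 3.1, 0.6], "claw": 0}, {"turn": [0, 0, 0], "slide": [2.5, 3.1, 0.6], "claw": 0}, {"turn": [0, 0, 0], "slide": [2.2, 2.7, 0.5], "claw": 0}, {"turn": [0, 0, 0], "slide": [1.9, 2.3, 0.5], "claw": 0}, {"turn": [0, 0, 0], "slide": [1.9, 2.3, 0.5], "claw": 0}]'

```text
t: 11.62
eef_pos: [544.8, -62.4, 70.8]
tcp_rot: [3.142, 0.0, 0.907]
ft_force: [0.3, -0.2, 0.7]
opening: 0.005
grip_force: 0.4
```

```bash
python3 chk.py
```

```text
drum w [(array([318.2, 186.7]), 0.95), (array([419.5, 340. ]), 0.43)]
drum side [290. 189.] s~ -99 off 6.1
drum side [311. 273.] s~ -190 off 67.8
11.825 [544.7 -62.4  70.7] seat [-141.    -0.5   24.6] [-0.   -0.31 -0.14]
```

Emit:
jog_arm --targets '[{"turn": [0, 0, 0], "slide": [1.9, 2.3, 0.5], "claw": 0}, {"turn": [0, 0, 0], "slide": [1.9, 2.3, 0.5], "claw": 0}, {"turn": [0, 0, 0], "slide": [1.9, 2.3, 0.5], "claw": 0}, {"turn": [0, 0, 0], "slide": [1.9, 2.3, 0.5], "claw": 0}, {"turn": [0, 0, 0], "slide": [1.9, 2.3, 0.5], "claw": 0}]'

```text
t: 12.45
eef_pos: [554.3, -50.8, 73.3]
tcp_rot: [3.141, 0.0, 0.907]
ft_force: [-0.4, -0.5, 0.2]
opening: 0.003
grip_force: 0.4
```

Emit:
jog_arm --targets '[{"turn": [0, 0, 0], "slide": [1.9, 2.3, 0.5], "claw": 0}, {"turn": [0, 0, 0], "slide": [1.9, 2.3, 0.5], "claw": 0}, {"turn": [0, 0, 0], "slide": [1.9, 2.3, 0.5], "claw": 0}, {"turn": [0, 0, 0], "slide": [1.9, 2.3, 0.5], "claw": 0}, {"turn": [0, 0, 0], "slide": [1.9, 2.3, 0.5], "claw": 0}]'

```text
t: 13.08
eef_pos: [563.7, -39.5, 75.8]
tcp_rot: [3.142, 0.0, 0.907]
ft_force: [-1.2, -1.6, 3.0]
opening: 0.008
grip_force: 1.8
```

Emit:
jog_arm --targets '[{"turn": [0, 0, 0], "slide": [1.9, 2.3, 0.5], "claw": 0}, {"turn": [0, 0, 0], "slide": [1.9, 2.3, 0.5], "claw": 0}, {"turn": [0, 0, 0], "slide": [1.9, 2.3, 0.5], "claw": 0}, {"turn": [0, 0, 0], "slide": [1.9, 2.3, 0.5], "claw": 0}, {"turn": [0, 0, 0], "slide": [1.9, 2.3, 0.5], "claw": 0}]'

```text
t: 13.7
eef_pos: [573.4, -27.8, 78.3]
tcp_rot: [3.141, -0.0, 0.907]
ft_force: [-1.1, -1.2, 1.0]
opening: 0.007
grip_force: 1.1
```

```bash
python3 chk.py
```

```text
drum w [(array([309. ,  74.8]), 0.68), (array([319.7, 187.6]), 0.66), (array([518.7, 233.4]), 0.49)]
drum side [292. 177.] s~ -54 off 4.3
drum side [314. 274.] s~ -190 off 70.6
13.9 [573.3 -27.8  78.2] seat [-95.5  -1.3  24.9] [-0.39 -0.76 -0.85]
```

Emit:
jog_arm --targets '[{"turn": [0, 0, 0], "slide": [1.7, 2.5, 0.5], "claw": 0}, {"turn": [0, 0, 0], "slide": [1.7, 2.5, 0.5], "claw": 0}, {"turn": [0, 0, 0], "slide": [1.7, 2.5, 0.5], "claw": 0}, {"turn": [0, 0, 0], "slide": [1.7, 2.5, 0.5], "claw": 0}, {"turn": [0, 0, 0], "slide": [1.8, 2.4, 0.5], "claw": 0}]'

```text
t: 14.52
eef_pos: [581.9, -15.4, 80.8]
tcp_rot: [3.142, 0.0, 0.907]
ft_force: [-1.3, -1.1, 0.8]
opening: 0.004
grip_force: 0.7
```

Emit:
jog_arm --targets '[{"turn": [0, 0, 0], "slide": [1.8, 2.4, 0.5], "claw": 0}, {"turn": [0, 0, 0], "slide": [1.8, 2.4, 0.5], "claw": 0}, {"turn": [0, 0, 0], "slide": [1.8, 2.4, 0.5], "claw": 0}, {"turn": [0, 0, 0], "slide": [1.8, 2.4, 0.5], "claw": 0}, {"turn": [0, 0, 0], "slide": [1.8, 2.4, 0.5], "claw": 0}]'

```text
t: 15.15
eef_pos: [591.0, -3.4, 83.3]
tcp_rot: [3.141, -0.0, 0.907]
ft_force: [0.5, -0.3, 0.6]
opening: 0.007
grip_force: 0.4
```

Emit:
jog_arm --targets '[{"turn": [0, 0, 0], "slide": [1.8, 2.4, 0.5], "claw": 0}, {"turn": [0, 0, 0], "slide": [1.8, 2.4, 0.5], "claw": 0}, {"turn": [0, 0, 0], "slide": [1.8, 2.4, 0.5], "claw": 0}, {"turn": [0, 0, 0], "slide": [1.2, 1.6, 0.3], "claw": 0}, {"turn": [0, 0, 0], "slide": [1.2, 1.6, 0.3], "claw": 0}]'

```text
t: 15.78
eef_pos: [598.7, 7.0, 85.4]
tcp_rot: [3.142, -0.0, 0.907]
ft_force: [-0.3, -0.2, 0.6]
opening: 0.006
grip_force: 0.0
```

```bash
python3 chk.py
```

```text
drum w [(array([321.2, 185.8]), 0.84)]
drum side [312. 273.] s~ -190 off 68.7
drum side [296. 166.] s~ -11 off 4.8
15.975 [598.6   6.8  85.3] seat [-52.1   0.3  25.3] [0.09 0.34 0.52]
```

Emit:
jog_arm --targets '[{"turn": [0, 0, 0], "slide": [1.2, 1.6, 0.3], "claw": 0}, {"turn": [0, 0, 0], "slide": [1.2, 1.6, 0.3], "claw": 0}, {"turn": [0, 0, 0], "slide": [1.2, 1.6, 0.3], "claw": 0}, {"turn": [0, 0, 0], "slide": [1.2, 1.6, 0.3], "claw": 0}, {"turn": [0, 0, 0], "slide": [1.2, 1.6, 0.3], "claw": 0}]'

```text
t: 16.6
eef_pos: [604.4, 14.8, 86.9]
tcp_rot: [-3.141, 0.001, 0.907]
ft_force: [-2.3, -4.2, 2.5]
opening: 0.006
grip_force: 2.3
```

Emit:
jog_arm --targets '[{"turn": [0, 0, 0], "slide": [0.6, 0.8, 0.2], "claw": 0}, {"turn": [0, 0, 0], "slide": [0.6, 0.8, 0.2], "claw": 0}, {"turn": [0, 0, 0], "slide": [0.6, 0.8, 0.2], "claw": 0}]'

```text
t: 16.98
eef_pos: [606.0, 17.1, 87.3]
tcp_rot: [-3.141, 0.001, 0.907]
ft_force: [-4.8, -4.2, 2.0]
opening: 0.002
grip_force: 2.9
```

```bash
python3 chk.py
```

```text
drum w [(array([321.4, 189.8]), 0.63)]
drum side [298. 160.] s~ 17 off 5.2
drum side [314. 272.] s~ -190 off 69.3
17.175 [606.   17.1  87.3] seat [-39.2   0.9  25.2] [-3.07 -3.07  1.04]
```

The force is rising on the sprung pad (about 5 N), so the drum is at the stop. Before letting go, I'll check that the lever is back down.

```bash
python3 - <<'E'
from sc import *
c=read_camera("side"); print([(np.round(x["xy"],0),round(x["conf"],2)) for x in look_for("lever_knob","side")][:3])
cv2.imwrite("pics/side5.png",cv2.resize(c["frame"][130:240,230:340],(770,600)[:1]*1+(600,) if 0 else (600,600),interpolation=cv2.INTER_CUBIC))
E
```

```text
[(array([280., 186.]), 0.8)]
```

View pics/side5.png

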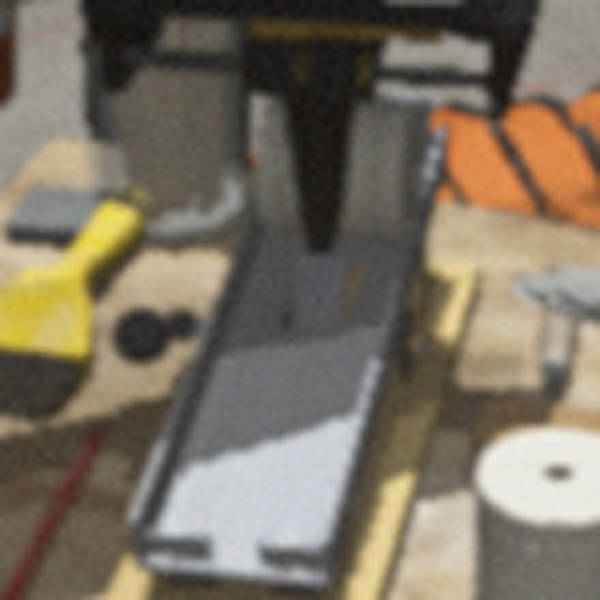

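The lever ball is at crop (142,335), px (256,191.4), so it has fallen again and the catch is up. I'll ease off slowly.

Emit:
jog_arm --targets '[{"turn": [0, 0, 0], "slide": [-0.9, -1.2, -0.2], "claw": 0}, {"turn": [0, 0, 0], "slide": [-0.9, -1.2, -0.2], "claw": 0}, {"turn": [0, 0, 0], "slide": [-0.9, -1.2, -0.2], "claw": 0}, {"turn": [0, 0, 0], "slide": [-0.9, -1.2, -0.2], "claw": 0}, {"turn": [0, 0, 0], "slide": [-0.9, -1.2, -0.2], "claw": 0}]'

```text
t: 17.9
eef_pos: [602.1, 11.2, 86.5]
tcp_rot: [3.141, -0.0, 0.907]
ft_force: [0.2, 0.1, -0.0]
opening: 0.005
grip_force: 0.1
```

Emit:
jog_arm --targets '[{"turn": [0, 0, 0], "slide": [-0.9, -1.2, 0], "claw": 0}, {"turn": [0, 0, 0], "slide": [-0.9, -1.2, 0], "claw": 0}, {"turn": [0, 0, 0], "slide": [-0.9, -1.2, 0], "claw": 0}, {"turn": [0, 0, 0], "slide": [-1.5, -2, 0], "claw": 0}, {"turn": [0, 0, 0], "slide": [-2.5, -3.2, 0], "claw": 0}]'

```text
t: 18.52
eef_pos: [595.1, 2.3, 86.5]
tcp_rot: [3.141, -0.0, 0.907]
ft_force: [0.6, 0.1, 0.0]
opening: 0.003
grip_force: 0.0
```

Emit:
jog_arm --targets '[{"turn": [0, 0, 0], "slide": [-3, -4, 0], "claw": 0}, {"turn": [0, 0, 0], "slide": [-3, -4, 0], "claw": 0}, {"turn": [0, 0, 0], "slide": [0, 0, 0], "claw": 0}]'

```text
t: 18.9
eef_pos: [589.0, -5.9, 86.5]
tcp_rot: [3.142, 0.0, 0.906]
ft_force: [-0.3, -0.5, 0.3]
opening: 0.007
grip_force: 0.0
```

```bash
python3 chk.py
```

```text
drum w [(array([318.9, 157.7]), 0.86), (array([443.7, 322.3]), 0.59), (array([318. ,  80.4]), 0.39)]
drum side [294. 166.] s~ -12 off 3.7
drum side [314. 274.] s~ -190 off 70.6
19.1 [589.3  -5.5  86.4] seat [-67.2  -0.   28.8] [-0.47 -0.48  0.93]
```

The drum stayed as the finger withdrew, with its wrist-view row moving from 189 to 158. I'll lift clear.

Emit:
jog_arm --targets '[{"turn": [0, 0, 0], "slide": [0, 0, 30], "claw": 0}, {"turn": [0, 0, 0], "slide": [0, 0, 40], "claw": 0}, {"turn": [0, 0, 0], "slide": [0, 0, 40], "claw": 0}, {"turn": [0, 0, 0], "slide": [-40, -10, 10], "claw": 0}, {"turn": [0, 0, 0], "slide": [-40, -10, 0], "claw": 0}]'

```text
t: 19.73
eef_pos: [508.5, -25.6, 207.3]
tcp_rot: [3.14, -0.001, 0.908]
ft_force: [1.2, -0.5, -0.9]
opening: 0.005
grip_force: 0.0
```

Emit:
jog_arm --targets '[{"turn": [0, 0, 0], "slide": [-30, -40, 0], "claw": 0}, {"turn": [0, 0, 0], "slide": [0, -40, 0], "claw": 0}, {"turn": [0, 0, 0], "slide": [0, 0, 0], "claw": 0}]'

```text
t: 20.1
eef_pos: [479.2, -107.4, 206.7]
tcp_rot: [3.141, -0.0, 0.904]
ft_force: [-0.2, -0.1, -0.5]
opening: 0.001
grip_force: 0.0
```

```bash
python3 chk.py; python3 - <<'E'
from sc import *
c=read_camera("side"); a=cv2.resize(c["frame"][130:260,230:390],(800,600)[:1]+(600,),interpolation=cv2.INTER_CUBIC)
cv2.imwrite("pics/side6.png",a)
E
```

```text
drum w [(array([418.8, 257. ]), 0.93), (array([349.3,   6.8]), 0.71)]
drum side [291. 163.] s~ -5 off 1.0
drum side [282. 208.] s~ -164 off 5.3
20.3 [ 479.3 -104.8  206.4] seat [-192.8   24.5  170.1] [ 0.85 -0.28  0.04]
```

View pics/side6.png

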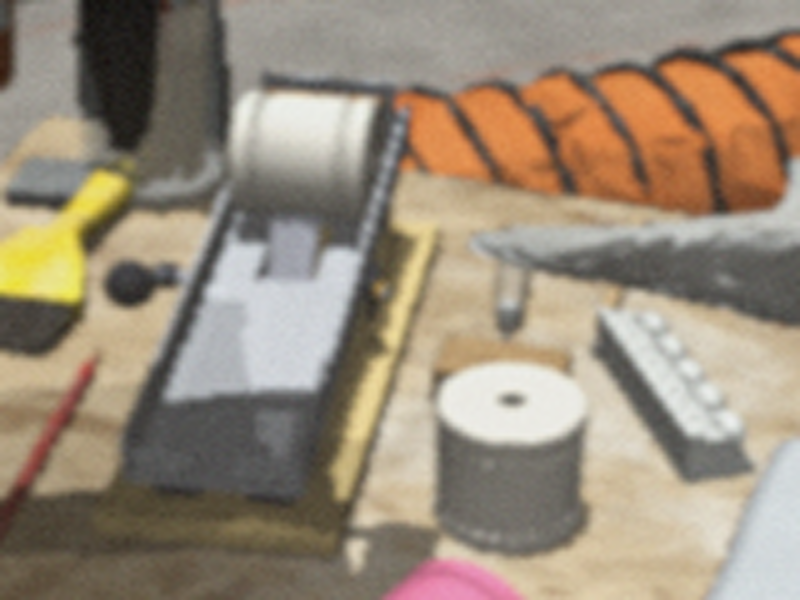

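The final view shows the drum resting at the top at (305,150). The catch tongue is up against it at (292,245), the lever ball is down at (130,283), and the tools and spare drum are where they were. I'll hand it in.

```bash
python3 -c "
from cell import *
print(job_done())"
```

```text
the job is handed in; nothing more can be done
None
```

The job is handed in: I pushed the lever over first, then rolled the drum to the stop and let go, and the last picture shows it resting on the raised catch with the other things where they were; the result of the judging was not shown.

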